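Turn the lead weight carrier round in its stand

ROBOT

A 7-joint arm with a two-finger parallel gripper is mounted at the origin on the work surface. World frame = base frame: x ahead of the robot, y to its left, z up, the work surface at z = 0. Lengths are in m, angles in rad, forces in N, time in s.
With the tool pointing down it reaches from about 0.35 to 0.9 m from the base axis. Payload 7.2 kg.
Tool frame: the origin (TCP) lies on the mounting face of the last link; the fingertips stand 182 mm ahead of it and the grasp point (between the pads) lies 163 mm ahead of it (bot.finger_overhang is the distance from the TCP to the fingertips, in m); z points along the fingers, y is the line along which they close (so a half turn about z gives the same grasp; the last joint's range is limited). The gripper opens to 88 mm and grips with 3 to 60 N. Pads are 20 mm wide; open, the fingers measure 115 mm over their backs; the gripper's body (75 mm by 178 mm) begins 61 mm behind the grasp point.
Start: joints at [-1.349, 0.411, -0.013, 1.596, 0.006, 1.134, -0.082], TCP at [0.179, 0.599, 0.405] pointing down, gripper open.
Joint ranges: [-2.95, 2.95], [-0.29, 1.99], [-1.47, 1.44], [0.14, 2.54], [-1.03, 4.17], [0.13, 1.85], [-2.86, 2.86]. Speed limits (rad/s): [2.39, 2.39, 3.01, 3.01, 3.14, 3.14, 3.14].

INTERFACE

Orientations are given as [roll, pitch, yaw] about the fixed x, y, z axes, in that order (R = Rz(yaw) Ry(pitch) Rx(roll)).
In Python, from workcell import bot, viewer, workorder gives the robot as it stands.
- The arm moves only by the shell command python3 -m inch 'ROWS' [OPENING] [FORCE]. ROWS is JSON, one flat list of numbers, 6 for each row, row after row: the shift along the tool's x, y, z scaled (see below), then the turn, a rotation vector about the tool's x, y, z scaled (see below). A call has 1 to 20 rows; each row is the pose to reach, as a shift and turn from the pose commanded when the call began, along the tool's axes at that moment; what a row does not reach only later rows make up. The controller multiplies each number of a shift by 750 mm and each number of a turn by 90 degrees. A row lasts 1/8 s, in which the tool goes at most 62.5 mm and 10.7 degrees, less where a joint would pass 70% of its speed; a pose out of reach is approached as far as the arm can. A call with a number of a shift or a turn outside -1 to 1 is refused whole. A call with a gripper value outside its range is refused whole. OPENING is the opening, from -1 (shut) to 1 (fully open), set as the call begins (- or left out, the last holds). The fingers move at their own pace and stop on an object; FORCE is the grip in N (left out, the last holds). Time passes only in rows, so rows that repeat a pose let the fingers close. It gives the time, the measured TCP pose, the force, the opening and the grip force at its end, in the units of the state.
- bot.read_state(): the state, without advancing time (a new reading comes with each control period).
- viewer.capture(name): name is "side" or "top" or "wrist"; returns (picture, depth): 384x512x3 uint8, blue, green, red; 384x512 float32, m along the optical axis (not along the pixel's ray), 0 where there is no reading.
- viewer.camera_model(name): a dict with "fx", "fy", "cx", "cy" (pixels), "k1" (the pictures are not rectified: a ray, as slopes to the right and down, at radius r is drawn at 1 + k1 r^2 times it, then the intrinsics apply), "camera_from_world" (4x4, takes a point from world to camera coordinates). Camera axes: x right, y down, z forward; pixel columns grow to the right and rows downward; lengths in m; the calibration is good to about 2 mm. A picture is of the moment at which its call begins: read the wrist's pose just before it. camera_model takes no time and is no camera call; for the wrist camera it gives the pose at the moment of the call.
- workorder.hand_in(): hands the job in; it is judged then, once.
The state is a dict: "time_s": time; "joints": joint angles; "dq": joint speeds; "effort": joint torques, N m; "ee_pos": TCP position; "tool_rot": TCP orientation; "contact_force": force on the tool from outside, world axes, zero at the start; "moment": the same for the moment, N m; "grip_width": opening from 0.0 (shut) to 1.0 (fully open); "grip_force": force on a finger pad.
Only numpy, scipy, OpenCV 4.12 (cv2) and the standard library are available. Lean on these libraries where they do the work, as an engineer would, in place of code of your own. Each camera call takes 0.05 s, during which the arm holds its last target. There are 200 camera calls.

TASK

The grey carrier of lead weights has been put into its stand back to front: lift it clear by its black grip, turn it half a turn and set it back down in the same stand, fully home, so that its largest weight is at the stand's red end tab. Keep it upright and set it down rather than dropping it. The blue carrier next to it is already the right way round: leave it alone.

Things in the scene. Friction and masses are not known exactly. Their poses are not given: they have to be found in the camera images.
- lead_grip (a point): Centre of the grip of the loose light grey carrier (0.35 to 0.65 kg): a black upright block 26 x 26 mm, 24 mm up and 26 mm down from here, faces square to the carrier's x and y, pinched on either pair. It stands on the middle of a 12 mm wide bar along x. The carrier's foot is 180 (x) by 80 (y) mm, 18 mm high, its underside 104 mm below this point. z up, +x towards the largest weight.
- lead_large_end (a point): Point in the largest of the five dark grey weights, which stand rigidly clipped in the grey carrier, graded along x, below the bar. It lies 64 mm along the carrier's +x from the grip's axis and 64 mm below the grip's centre; same axes as the grip. At the start it is at the end away from the red tab.
- lead_stand: Fixed grey trough holding the grey carrier; origin mid-underside, on the shelf, z up. Pocket 186 (x) by 86 (y) mm: 3 mm play all round the carrier's foot. Its floor is 4 mm up; walls upright to 20 mm, then flaring out 8 mm up to 34 mm as a lead-in. Fully home, the grip's centre is 108 mm above this origin. Red tab (60 mm wide, 34 mm high) at its +x end, 108 to 133 mm out.
- coated_grip (a point): Centre of the black grip of the other carrier, the same in shape but painted blue with white-coated weights, seated the right way round in a like stand with its own red tab. To be left alone.
Not all that is in view belongs to the job. What is shaped like the part that bears lead_grip but green is not meant.

How it is judged:
On the way:
1. the grey carrier is lifted clear of its stand (its underside at least 35 mm above the pocket's floor) (z of lead_grip in the frame of lead_stand above 0.143 m), for 0.1 s.
At the end, for the whole second after the job is handed in: The grey carrier is seated in its stand the other way round: grip within 10 mm of the stand's middle along x and along y, height within 8 mm below and 6 mm above fully home, its largest weight at the red tab's end (within about 13 degrees of straight), upright within 6 degrees and at rest (x of lead_grip in the frame of lead_stand between -0.01 and 0.01 m and y of lead_grip in the frame of lead_stand between -0.01 and 0.01 m and z of lead_grip in the frame of lead_stand between 0.1 and 0.114 m and x of lead_large_end in the frame of lead_stand above 0.05 m and y of lead_large_end in the frame of lead_stand between -0.015 and 0.015 m and angle between lead_grip's own z axis and vertical below 0.1 rad and linear speed of lead below 0.02 m/s and angular speed of lead below 0.1 rad/s); the robot touches nothing.
It fails at once if the blue carrier is moved by more than 15 mm (distance of coated_grip from where it was at the start of the episode above 0.015 m).
It fails at once if the grey carrier is tipped by more than 35 degrees (angle between lead_grip's own z axis and vertical above 0.61 rad).
It fails at once if the grey carrier is dropped (falls freely faster than 0.7 m/s, about 25 mm) (linear speed of lead above 0.7 m/s and contact force between the fingers and lead below 0.1 N).
It also fails if it takes over 38 s, if anything falls off the work surface, if the arm or the gripper's body presses on something with over 40 N, if the wrist force passes 120 N, or if a joint passes its speed limit or range.

## Working session

There is one attempt and no reset: what is moved stays moved. The work goes in short steps, Python scripts to look and compute and a shell command to move; the robot and the scene stay as the last step left them, time stands still between calls to the robot, and variables do not carry over. Pictures are saved under pics/ and viewed, at most 10 in all, crops included, and the job is handed in when it is done.

```bash
mkdir -p pics; ls
cat > h.py <<'E'
import numpy as np, cv2
from workcell import bot, viewer, workorder
def cap(n,f):
    m=viewer.camera_model(n); p,d=viewer.capture(n); cv2.imwrite(f'pics/{f}.png',p); np.savez(f'pics/{f}.npz',p=p,d=d,T=m['camera_from_world'],k=[m['fx'],m['fy'],m['cx'],m['cy'],m['k1']])
def cloud(f):
    z=np.load(f'pics/{f}.npz'); fx,fy,cx,cy,k1=z['k']; d=z['d']
    K=np.array([[fx,0,cx],[0,fy,cy],[0,0,1]]); h,w=d.shape
    uv=np.stack(np.meshgrid(np.arange(w),np.arange(h)),-1).reshape(-1,1,2).astype(float)
    r=cv2.undistortPoints(uv,K,np.array([k1,0,0,0,0.])).reshape(h,w,2)
    P=np.dstack([r*d[...,None],d]); T=np.linalg.inv(z['T'])
    W=P@T[:3,:3].T+T[:3,3]; W[d==0]=np.nan
    return z['p'],W
E
python3 - <<'E'
from h import *
s=bot.read_state(); print({k:np.round(s[k],3) for k in s}, bot.finger_overhang)
cap('top','top0'); cap('side','side0')
E
```

```text
pics
{'time_s': np.float64(0.0), 'joints': array([-1.349,  0.412, -0.013,  1.597,  0.006,  1.134, -0.082]), 'dq': array([ 0.001, -0.003,  0.001,  0.   ,  0.   ,  0.   ,  0.   ]), 'effort': array([-1.0000e-03, -5.8795e+01,  6.4200e-01, -2.9109e+01, -5.4000e-02,
        1.8000e-02,  0.0000e+00]), 'ee_pos': array([0.179, 0.599, 0.404]), 'tool_rot': array([-3.14 ,  0.   ,  2.852]), 'contact_force': array([ 0.722, -0.686, -0.196]), 'moment': array([ 0.052,  0.008, -0.039]), 'grip_force': np.float64(0.0), 'grip_width': np.float64(0.999)} 0.182
```

View pics/top0.png

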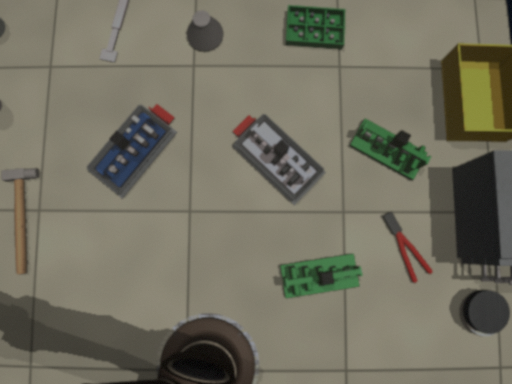

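View pics/side0.png

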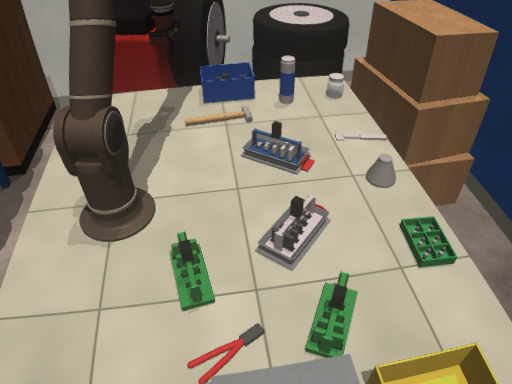

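The top view shows the grey carrier in its stand at about (278,158), with its red tab at (244,126). The blue carrier is at (130,150), and two green lookalikes are at (390,148) and (320,276). The grey one at (278,158) fits the description: it is light grey with dark weights, and its stand has a tab. I'll measure it and confirm in one crop.

```bash
cat > m.py <<'E'
from h import *
def meas(f,roi=None,C=None):
    p,W=cloud(f); hsv=cv2.cvtColor(p,cv2.COLOR_BGR2HSV)
    M=np.zeros(p.shape[:2],bool)
    if roi: u0,v0,u1,v1=roi; M[v0:v1,u0:u1]=1
    else: M[:]=1
    if C is not None: M&=np.hypot(W[...,0]-C[0],W[...,1]-C[1])<.16
    red=M&((hsv[...,0]<8)|(hsv[...,0]>172))&(hsv[...,1]>150)&(hsv[...,2]>60)
    R=W[red]; R=R[(abs(R[:,2]-.034)<.006)]
    blk=M&(p.max(2)<60); G=W[blk]; G=G[(abs(G[:,2]-.132)<.008)]
    for n,Q in(('tab',R),('grip',G)):
        if len(Q)>4:
            q=Q[:,:2].astype(np.float32); b=cv2.minAreaRect(q)
            print(n,len(q),'mean',np.nanmean(Q,0).round(4),'box',np.round(b[0],4),np.round(b[1],4),round(b[2],1))
    # foot / stand rim outline
    s=M&(W[...,2]>.012)&(W[...,2]<.045)|M&(W[...,2]>=.045)&(W[...,2]<.15); Q=W[s&~red]
    if len(Q): b=cv2.minAreaRect(Q[:,:2].astype(np.float32)); print('all',len(Q),np.round(b[0],4),np.round(b[1],4),round(b[2],1))
    return W
E
python3 - <<'E'
from m import *
W=meas('top0',(225,105,330,208))
for u,v in [(281,148),(244,126),(300,165),(278,158),(130,150),(268,128)]: print(u,v,W[v,u].round(3))
m=viewer.camera_model('top'); print(np.linalg.inv(m['camera_from_world']).round(3)[:3,3])
p=cv2.imread('pics/top0.png'); cv2.imwrite('pics/c1.png',cv2.resize(p[100:215,220:340],None,fx=5,fy=5,interpolation=3))
E
```

```text
tab 12 mean [ 0.5745 -0.0903  0.0344] box [ 0.5745 -0.0903] [0.0006 0.0389] 46.2
grip 117 mean [ 0.496  -0.1691  0.1314] box [ 0.497  -0.1699] [0.0237 0.0246] 45.0
all 3597 [ 0.5079 -0.1607] [0.2358 0.1091] 46.3
281 148 [ 0.494 -0.168  0.135]
244 126 [ 0.581 -0.083  0.007]
300 165 [ 0.479 -0.222  0.019]
278 158 [ 0.49  -0.166  0.05 ]
130 150 [0.509 0.189 0.051]
268 128 [ 0.572 -0.143  0.023]
[ 0.267 -0.112  1.07 ]
```

View pics/c1.png

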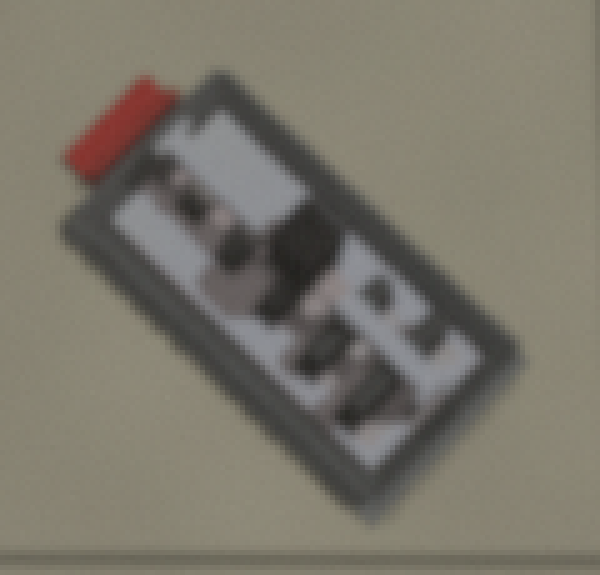

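The crop confirms it: grey carrier with dark weights, the largest at the lower right, away from the red tab at the upper left. The grip is at (0.496, -0.169) with its top at z 0.132, as expected, and the stand's yaw is about 46°. I'll go above it with yaw 136°, which pinches along the carrier's x and leaves room for a -180° turn.

```bash
python3 -m inch '[-0.03,-0.04,0,0,0,0.02,-0.09,-0.11,0,0,0,0.05,-0.16,-0.19,0,0,0,0.08,-0.22,-0.27,0,0,0,0.11,-0.28,-0.345,0,0,0,0.14,-0.34,-0.42,0,0,0,0.17,-0.40,-0.495,0,0,0,0.20,-0.46,-0.57,0,0,0,0.22,-0.52,-0.64,0,0,0,0.24,-0.58,-0.715,0,0,0,0.26,-0.63,-0.78,0,0,0,0.28,-0.67,-0.825,0,0,0,0.29,-0.69,-0.85,0,0,0,0.30,-0.698,-0.86,0,0,0,0.304,-0.698,-0.86,0,0,0,0.304,-0.698,-0.86,0,0,0,0.304,-0.698,-0.86,0,0,0,0.304]' 1
python3 - <<'E'
from m import *
s=bot.read_state(); print(s['time_s'],np.round(s['joints'],3),s['ee_pos'],s['tool_rot'])
cap('wrist','w1'); meas('w1',None,(.5,-.167))
E
```

```text
time_s: 2.22
ee_pos: [0.4958, -0.1674, 0.4045]
tool_rot: [3.141, -0.001, 2.376]
contact_force: [-0.3, -0.1, 0.2]
grip_width: 0.997
grip_force: 0.0
2.225 [-0.331  0.271  0.693  1.876 -0.197  1.064  1.246] [ 0.49579744 -0.16737803  0.40452062] [ 3.14106752e+00 -8.96543453e-04  2.37630859e+00]
tab 188 mean [ 0.5735 -0.0895  0.0333] box [ 0.5747 -0.0899] [0.0045 0.058 ] 46.7
grip 679 mean [ 0.4993 -0.1681  0.132 ] box [ 0.4998 -0.1691] [0.0252 0.0257] 46.3
all 12627 [ 0.5024 -0.1673] [0.216 0.107] 46.1
```

View pics/w1.png

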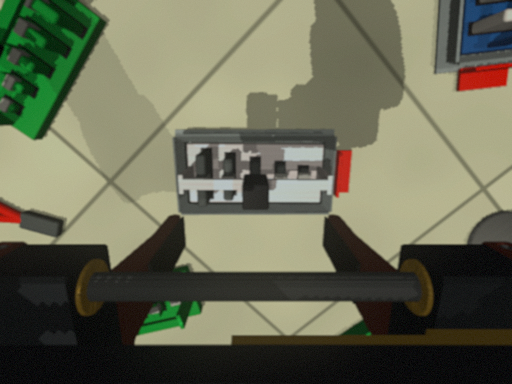

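The wrist view shows the grey carrier with the grip at (256,190), the tab to the right at (343,172), and the largest weight at the left. Grip and tab agree on a stand centre of (0.4995, -0.1685). I'll go down and grip.

```bash
python3 -m inch '[-0.003,0.001,0.02,0,0,0,-0.005,0.0024,0.05,0,0,0,-0.005,0.0024,0.08,0,0,0,-0.005,0.0024,0.11,0,0,0,-0.005,0.0024,0.135,0,0,0,-0.005,0.0024,0.155,0,0,0,-0.005,0.0024,0.168,0,0,0,-0.005,0.0024,0.177,0,0,0,-0.005,0.0024,0.177,0,0,0]' 1 && python3 -m inch '[0,0,0,0,0,0,0,0,0,0,0,0,0,0,0,0,0,0,0,0,0,0,0,0,0,0,0,0,0,0,0,0,0,0,0,0]' -1 45
```

```text
time_s: 3.4
ee_pos: [0.4999, -0.1701, 0.2717]
tool_rot: [-3.141, -0.0, 2.374]
contact_force: [0.7, -0.8, 0.4]
grip_width: 1.0
grip_force: 0.0
time_s: 4.15
ee_pos: [0.4999, -0.1701, 0.2719]
tool_rot: [3.142, 0.0, 2.374]
contact_force: [-0.1, 0.4, 0.3]
grip_width: 0.357
grip_force: 0.0
```

```bash
python3 -m inch '[0,0,0,0,0,0,0,0,0,0,0,0,0,0,0,0,0,0,0,0,0,0,0,0]' && python3 -m inch '[0,0,-0.01,0,0,0,0,0,-0.02,0,0,0,0,0,-0.035,0,0,0,0,0,-0.05,0,0,0,0,0,-0.07,0,0,0,0,0,-0.09,0,0,0,0,0,-0.105,0,0,0,0,0,-0.115,0,0,0,0,0,-0.12,0,0,0,0,0,-0.12,0,0,0]'
python3 - <<'E'
from m import *
cap('wrist','w2'); cap('side','side2')
a,b=[cv2.imread(f'pics/{n}.png') for n in('w2','side2')]
cv2.imwrite('pics/c2.png',np.hstack([cv2.resize(a,(400,300)),cv2.resize(b[120:300,200:440],(400,300))]))
E
```

```text
time_s: 4.65
ee_pos: [0.5, -0.1699, 0.2719]
tool_rot: [3.141, 0.0, 2.374]
contact_force: [-0.1, 1.6, -0.1]
grip_width: 0.298
grip_force: 45.0
time_s: 5.9
ee_pos: [0.4999, -0.17, 0.3619]
tool_rot: [3.142, -0.0, 2.374]
contact_force: [0.3, 0.9, -6.0]
grip_width: 0.292
grip_force: 45.0
```

View pics/c2.png

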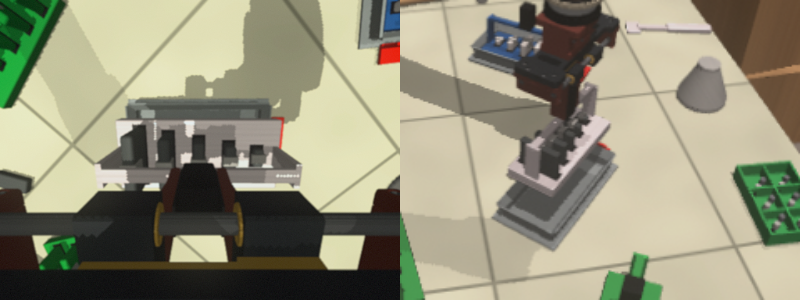

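The carrier is lifted level and clear, and the empty stand shows below it. Next I turn it half a turn in two 90° calls.

```bash
python3 -m inch '[0,0,0,0,0,0.02,0,0,0,0,0,0.07,0,0,0,0,0,0.14,0,0,0,0,0,0.22,0,0,0,0,0,0.30,0,0,0,0,0,0.38,0,0,0,0,0,0.46,0,0,0,0,0,0.54,0,0,0,0,0,0.62,0,0,0,0,0,0.70,0,0,0,0,0,0.78,0,0,0,0,0,0.85,0,0,0,0,0,0.91,0,0,0,0,0,0.96,0,0,0,0,0,0.99,0,0,0,0,0,1,0,0,0,0,0,1]' && python3 -m inch '[0,0,0,0,0,0.02,0,0,0,0,0,0.07,0,0,0,0,0,0.14,0,0,0,0,0,0.22,0,0,0,0,0,0.30,0,0,0,0,0,0.38,0,0,0,0,0,0.46,0,0,0,0,0,0.54,0,0,0,0,0,0.62,0,0,0,0,0,0.70,0,0,0,0,0,0.78,0,0,0,0,0,0.85,0,0,0,0,0,0.91,0,0,0,0,0,0.96,0,0,0,0,0,0.99,0,0,0,0,0,1,0,0,0,0,0,1,0,0,0,0,0,1]'
python3 - <<'E'
from m import *
s=bot.read_state(); print(s['time_s'],np.round(s['joints'],3),s['ee_pos'],s['tool_rot'])
cap('wrist','w3'); cap('side','side3')
a,b=[cv2.imread(f'pics/{n}.png') for n in('w3','side3')]
cv2.imwrite('pics/c3.png',np.hstack([cv2.resize(a,(400,300)),cv2.resize(b[120:300,200:440],(400,300))]))
for f in('w3','side3'):
  p,W=cloud(f); near=np.hypot(W[...,0]-.4995,W[...,1]+.1685)<.14
  for lo,hi,n in((.029,.037,'rim'),(.104,.116,'foottop'),(.001,.008,'floor')):
    Q=W[near&(W[...,2]>lo)&(W[...,2]<hi)]
    if len(Q)>20: b=cv2.minAreaRect(Q[:,:2].astype(np.float32)); print(f,n,len(Q),np.round(b[0],4),np.round(b[1],4),round(b[2],1))
  meas(f,None,(.5,-.167))
E
```

```text
time_s: 8.12
ee_pos: [0.4999, -0.17, 0.3618]
tool_rot: [-3.141, 0.0, 0.804]
contact_force: [0.5, -0.5, -5.7]
grip_width: 0.294
grip_force: 45.0
time_s: 10.38
ee_pos: [0.4999, -0.17, 0.3619]
tool_rot: [-3.141, 0.0, -0.767]
contact_force: [0.6, 0.2, -6.5]
grip_width: 0.293
grip_force: 45.0
10.375 [-0.69   0.689  1.403  1.933 -0.742  1.189 -1.344] [ 0.49994977 -0.17002399  0.36189404] [-3.14143647e+00  7.91463577e-05 -7.66685304e-01]
w3 rim 1159 [ 0.5313 -0.1993] [0.2078 0.0213] 45.8
w3 foottop 8856 [ 0.5005 -0.1697] [0.1796 0.0801] 46.0
w3 floor 5875 [ 0.5153 -0.1839] [0.2796 0.2341] 46.0
grip 637 mean [ 0.5287 -0.1598  0.1319] box [ 0.5042 -0.1763] [0.1287 0.063 ] 51.9
all 14636 [ 0.5052 -0.1741] [0.2078 0.093 ] 46.1
side3 rim 239 [ 0.5    -0.1676] [0.2165 0.1075] 46.4
side3 foottop 772 [ 0.4984 -0.1719] [0.18   0.0811] 46.3
side3 floor 2546 [ 0.4946 -0.1772] [0.2597 0.2771] 63.8
tab 5 mean [ 0.5892 -0.1056  0.034 ] box [ 0.5898 -0.1057] [0.0026 0.0124] 25.2
grip 131 mean [ 0.5223 -0.1626  0.131 ] box [ 0.5136 -0.1678] [0.1051 0.0403] 43.8
all 1961 [ 0.4998 -0.1678] [0.2161 0.1075] 46.4
```

View pics/c3.png

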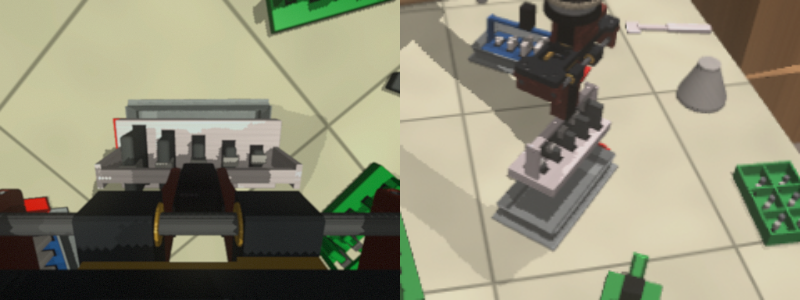

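The half turn is complete: in both views the largest weight is now at the red tab, and the carrier is level. The foot is within about 1–2 mm of the pocket in x and y, and the angles match. I'll lower it with a small correction.

```bash
python3 -m inch '[-0.001,-0.0013,0.01,0,0,0,-0.001,-0.0013,0.022,0,0,0,-0.001,-0.0013,0.036,0,0,0,-0.001,-0.0013,0.05,0,0,0,-0.001,-0.0013,0.062,0,0,0,-0.001,-0.0013,0.07,0,0,0,-0.001,-0.0013,0.077,0,0,0,-0.001,-0.0013,0.083,0,0,0,-0.001,-0.0013,0.088,0,0,0,-0.001,-0.0013,0.092,0,0,0,-0.001,-0.0013,0.095,0,0,0,-0.001,-0.0013,0.098,0,0,0,-0.001,-0.0013,0.1,0,0,0]' && python3 -m inch '[0,0,0.003,0,0,0,0,0,0.006,0,0,0,0,0,0.009,0,0,0,0,0,0.012,0,0,0,0,0,0.015,0,0,0,0,0,0.017,0,0,0,0,0,0.017,0,0,0]'
```

```text
time_s: 12.1
ee_pos: [0.5001, -0.1688, 0.2868]
tool_rot: [-3.142, 0.0, -0.767]
contact_force: [-0.7, 0.2, -5.6]
grip_width: 0.297
grip_force: 45.0
time_s: 12.98
ee_pos: [0.5, -0.1688, 0.274]
tool_rot: [3.142, 0.0, -0.767]
contact_force: [0.1, -0.9, -5.6]
grip_width: 0.29
grip_force: 45.0
```

No contact so far, and the weight is still on the gripper with about 2 mm to go.

```bash
python3 -m inch '[0,0,0.001,0,0,0,0,0,0.002,0,0,0,0,0,0.003,0,0,0,0,0,0.003,0,0,0]'
python3 - <<'E'
from m import *
cap('side','side4'); p,W=cloud('side4')
b=cv2.imread('pics/side4.png'); cv2.imwrite('pics/c4.png',cv2.resize(b[150:290,230:370],(600,600),interpolation=3))
E
```

```text
time_s: 13.48
ee_pos: [0.5001, -0.1689, 0.272]
tool_rot: [-3.141, 0.0, -0.767]
contact_force: [-0.5, 0.4, -3.8]
grip_width: 0.289
grip_force: 45.0
```

View pics/c4.png

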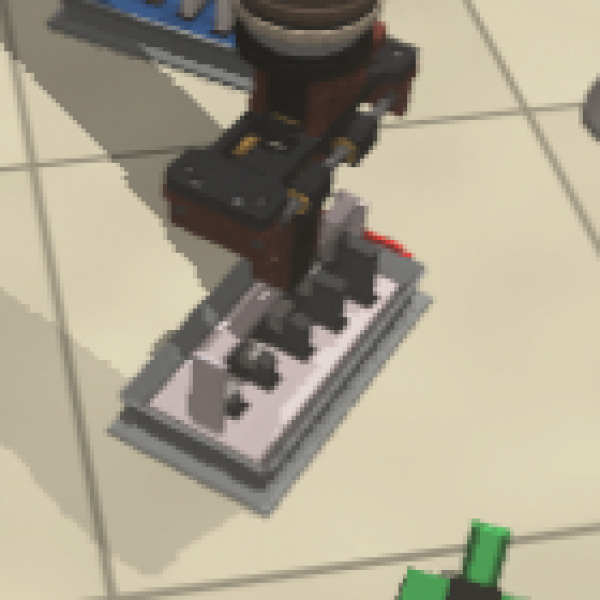

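The carrier is inside the stand at the same height it was gripped at, with the largest weight at the tab and the floor starting to take its load. I'll press 1 mm more, open and retreat.

```bash
python3 -m inch '[0,0,0.0007,0,0,0,0,0,0.0014,0,0,0,0,0,0.0014,0,0,0]' && python3 -m inch '[0,0,0,0,0,0,0,0,0,0,0,0,0,0,0,0,0,0,0,0,0,0,0,0,0,0,0,0,0,0,0,0,0,0,0,0]' 0.6 && python3 -m inch '[0,0,-0.01,0,0,0,0,0,-0.03,0,0,0,0,0,-0.06,0,0,0,0,0,-0.1,0,0,0,0,0,-0.14,0,0,0,0,0,-0.17,0,0,0,0,0,-0.18,0,0,0,0,0,-0.18,0,0,0]'
python3 - <<'E'
from m import *
cap('wrist','w5'); meas('w5',None,(.5,-.168)); cap('top','top5'); meas('top5',None,(.5,-.168))
p,W=cloud('w5'); near=np.hypot(W[...,0]-.4995,W[...,1]+.1685)<.085
z=W[near][:,2]; z=z[(z>.014)&(z<.03)]; print('foot top z',np.median(z),len(z))
E
```

```text
time_s: 13.9
ee_pos: [0.5001, -0.169, 0.272]
tool_rot: [-3.14, 0.0, -0.767]
contact_force: [-5.0, 3.8, 12.1]
grip_width: 0.295
grip_force: 45.0
time_s: 14.65
ee_pos: [0.5001, -0.1689, 0.2708]
tool_rot: [3.142, -0.0, -0.767]
contact_force: [0.0, -0.6, 0.1]
grip_width: 0.8
grip_force: 0.0
time_s: 15.65
ee_pos: [0.5, -0.1688, 0.4062]
tool_rot: [-3.14, -0.0, -0.767]
contact_force: [-1.0, 0.2, -0.5]
grip_width: 0.8
grip_force: 0.0
tab 188 mean [ 0.5772 -0.092   0.0333] box [ 0.5763 -0.0905] [0.0045 0.0585] 46.7
grip 711 mean [ 0.5012 -0.1693  0.1322] box [ 0.5004 -0.1688] [0.0254 0.0262] 46.3
all 12555 [ 0.5023 -0.1667] [0.2156 0.1081] 46.1
grip 118 mean [ 0.4964 -0.1684  0.1311] box [ 0.4969 -0.1685] [0.025  0.0234] 46.3
all 2818 [ 0.4955 -0.1727] [0.2014 0.1077] 46.4
foot top z 0.022705604261917894 4796
```

View pics/w5.png

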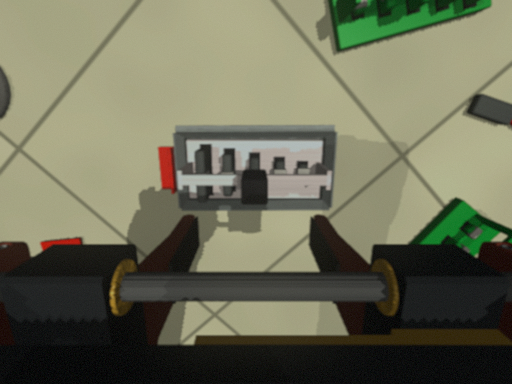

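The carrier is seated: grip top at z 0.132, foot top at 0.0227 (expected 0.022). The largest weight at (204,170) is next to the red tab at (167,170), and the gripper is clear.

```bash
python3 -c "
from workcell import workorder
print(workorder.hand_in())"
```

```text
the job is handed in; nothing more can be done
None
```

I lifted the grey carrier clear, turned it half a turn and set it back fully home with its largest weight at the red tab; the blue carrier was not touched, and I handed the job in at about 16 s (no verdict was returned).

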